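# Answer the shape quiz on the press pads

## Robot

A 6-joint arm with a two-finger parallel gripper is mounted at the origin on the work surface. World frame = base frame: x ahead of the robot, y to its left, z up, the work surface at z = 0. Lengths are in m, angles in degrees, forces in N, time in s.
With the tool pointing down it reaches from about 0.375 to 0.75 m from the base axis. Payload 9 kg.
Tool frame: the origin (TCP) lies at the very end of the fingers, on their centre line; the grasp point (between the pads) lies 19 mm behind it; z points along the fingers, y is the direction in which the jaws open and shut (so a half turn about z gives the same grasp; the last joint's range is limited). The gripper opens to 85 mm and grips with 20 to 120 N. Pads are 22 mm wide; open, the fingers measure 114 mm over their backs; the gripper's body (76 mm by 85 mm) begins 54 mm behind the grasp point. The pads swing forward as they close: fully open they stand 13 mm farther back than shut.
Start: joints at [-80.884, 5.964, 5.575, 89.605, 0, 77.527], TCP at [0.221, -0.558, 0.231] pointing down, gripper open.
Joint ranges: [-171.21, 171.21], [-48.23, 106.86], [-62.78, 66.21], [-105.2, 120.99], [-86.42, 89.51], [-180, 180]. Speed limits (degrees/s): [127.2, 127.2, 147.25, 180, 180, 180].

## Interface

Orientations are given as a 3x3 rotation matrix whose columns are the frame's x, y, z axes.
In Python, from station import bot, viewer gives the robot as it stands.
- The arm moves only by the tool carry_out, never from a script. Its argument "targets" is a list that holds one entry, the list of rows, each a list of 6 numbers: the shift along the tool's x, y, z in m, then the turn, a rotation vector about the tool's x, y, z in rad. In form: [[[tx, ty, tz, ax, ay, az], ...]]. A call has 1 to 5 rows; each row is the pose to reach, as a shift and turn from the pose measured when the call began, along the tool's axes at that moment; what a row does not reach only later rows make up. A row lasts 1/12 s, in which the tool goes at most 41.7 mm and 7.16 degrees, less where a joint would pass 70% of its speed; a pose out of reach is approached as far as the arm can. A call with a gripper value outside its range is refused whole. "hand" is the finger opening in m, from 0 to 0.0854, set as the call begins (left out, the last holds). The fingers move at their own pace and stop on an object; "newtons" is the grip in N (left out, the last holds). Time passes only in rows, so rows that repeat a pose let the fingers close. It gives the time, the measured TCP pose, the force and the opening at its end, in the units of the state.
- bot.observe(): the state, without advancing time (a new reading comes with each control period).
- viewer.capture(name): name is "side" or "top" or "wrist"; returns the picture (384x512x3 uint8, blue, green, red); there is no depth.
- viewer.camera_model(name): a dict with "fx", "fy", "cx", "cy" (pixels), "rvec" (rotation vector, rad) and "tvec" (3), from world to camera coordinates, as OpenCV has them. Camera axes: x right, y down, z forward; pixel columns grow to the right and rows downward; lengths in m; the calibration is good to about 2 mm. A picture is of the moment at which its call begins: read the wrist's pose just before it. camera_model takes no time and is no camera call; for the wrist camera it gives the pose at the moment of the call.
- bot.job_done(): hands the job in, once; it reports no verdict.
The state is a dict: "t": time; "qpos": joint angles; "qd": joint speeds; "joint_efforts": joint torques, N m; "position": TCP position; "tool_rot": TCP orientation; "contact_force": force on the tool from outside, world axes, zero at the start; "torque": the same for the moment, N m; "finger_gap": finger opening in m.
Only numpy, scipy, OpenCV 4.12 (cv2) and the standard library are available. Lean on these libraries where they do the work, as an engineer would, in place of code of your own. Each camera call takes 0.05 s, during which the arm holds its last target.

## Task

The puzzle tray lacks one piece, the T-shaped one. Answer the quiz with closed fingertips: gently press the T-shaped wooden block well down on its spring pad for about half a second and let it come back up, then gently press the round done knob (the one in a square wooden base) well down in the same way and withdraw. Pick nothing up, leave the T lying in its place on its pad, and leave all the other blocks, pads and things alone.

Things in the scene. Friction and masses are not known exactly. Their poses are not given: they have to be found in the camera images.
- t_top (a point): Balance point on the top face of the T-shaped wooden block, the place to press. All four blocks are loose, of the same plain wood, 26 mm thick, with limbs 26 mm wide, lying flat on a spring pad, top face 62 mm above the table. The T: cross-bar 76 mm long along the point's x, its centre 14 mm to the point's +y; stem 47 mm long to -y, 26 mm wide. The point lies where stem and bar join. z is up. Block about 70 to 140 g; it lies at any yaw and can slide or tip if pressed off centre.
- pad_t (a joint): How far the pad under the T block is pressed down (m): 0 up, 0.010 fully down. A white 92 mm square plate, held up by a spring in a wooden frame 106 mm square and 24 mm high (the rim never meets the block). It starts to sink when the fingers press with about 2 N and is fully down at about 5 N, and comes back up when let go. The answer counts from 0.005. More than 25 N on the block is too hard.
- t_mid (a point): Centre of the T block's stand, on the axis of its pad at the height of the pad's top when up (36 mm). Axes are those of the wooden frame. The stand is fixed to the table.
- l_top (a point): Middle of the outline of the L-shaped block: long limb 76 mm along y, foot 40 mm more to +x at its -y end; at the level of its top face, 62 mm above the table. To be left alone.
- pad_l (a joint): How far the pad under the L block is pressed (m), like pad_t. To be left alone.
- x_top (a point): Middle of the outline of the cross-shaped (plus) block, 76 mm along x and along y; at the level of its top face, 62 mm above the table. To be left alone.
- pad_x (a joint): How far the pad under the cross block is pressed (m), like pad_t. To be left alone.
- u_top (a point): Middle of the outline of the U-shaped block: base 76 mm along x, two arms 42 mm long to +y; at the level of its top face, 62 mm above the table. To be left alone.
- pad_u (a joint): How far the pad under the U block is pressed (m), like pad_t. To be left alone.
- done_top (a point): Centre of the flat top of the round wooden done knob, 48 mm across, top 54 mm above the table when up; it stands in a fixed square wooden base 80 mm wide, 28 mm high.
- done (a joint): How far the done knob is pressed down (m): 0 up, 0.010 fully down; it starts to sink at about 2.7 N and is fully down at about 5.7 N. It counts from 0.005. More than 25 N is too hard.
- drum: Loose short wooden cylinder standing upright, 40 mm across, 40 mm high; it stands in the knob's row behind the pads, easily mistaken for the knob but has no base. Origin under its centre. To be left alone.
- arch: Loose wooden arch block, 30 x 70 mm (y), 44 mm high, in the knob's row. Origin under its centre. To be left alone.
- glue: Loose white glue stick with a cap, 32 mm across, 95 mm high, at the right. Origin under its centre. To be left alone.
- cup: Loose pencil cup, 72 mm across, 90 mm high, pencils up to 150 mm, at the left. Origin under its centre. To be left alone.
- plank: Loose wooden block 90 x 35 x 22 mm, at the right. Origin under its centre. To be left alone.
- block_t: The T-shaped block itself; origin under point t_top, on its underside, 26 mm lower, same axes.
Things that resemble listed ones, but are neither listed nor needed, are in the scene too. What is shaped like the block_t but turquoise or yellow is not meant.

How it is judged:
By the outcome, as a careful person would: the job done as asked, in the order asked, and still so for the second after the job is handed in, with the robot touching nothing.
It also fails if it takes over 45 s, if anything falls off the work surface, if the arm or the gripper's body presses on something with over 40 N, if the wrist force passes 120 N, or if a joint passes its speed limit or range.

## Working session

There is one attempt and no reset: what is moved stays moved. The work goes in short steps, Python scripts to look and compute and a tool call to move; the robot and the scene stay as the last step left them, time stands still between calls to the robot, and variables do not carry over. Pictures are saved under pics/ and viewed, and the job is handed in when it is done.

Besides the shell and the picture viewer there is one more tool, called after "Emit:" as name([rows], argument=value, ...), one row to a line, values as JSON. carry_out: Moves the arm, as the interface text tells. Its arguments: {"type":"object","properties":{"targets":{"type":"array","items":{"type":"array","items":{"type":"array","items":{"type":"number"}}}},"hand":{"type":"number"},"newtons":{"type":"number"}},"required":["targets"]}

```bash
mkdir -p pics
python3 - <<'E'
from station import bot, viewer
import cv2
s=bot.observe();print(s)
for n in("side","top"):
    cv2.imwrite(f"pics/{n}0.png",viewer.capture(n));print(n,viewer.camera_model(n))
E
```

```text
{'t': 0.0, 'qpos': array([-8.08853090e+01,  6.00086877e+00,  5.52578144e+00,  8.96043040e+01,
        5.80408979e-04,  7.75259025e+01]), 'qd': array([ 0.06148511,  0.01761735,  0.05242904, -0.08993428,  0.03066933,
        0.00680163]), 'joint_efforts': array([-1.43096945e-04, -5.56924868e+01,  5.03652298e+01,  1.68295694e-02,
       -3.77784681e-04, -1.75703111e-06]), 'position': array([ 0.2207143 , -0.55756344,  0.23048706]), 'tool_rot': array([[ 9.29848537e-01,  3.67942461e-01, -2.09498694e-04],
       [ 3.67942391e-01, -9.29847579e-01,  1.36974780e-03],
       [ 3.09186523e-04, -1.35074144e-03, -9.99999040e-01]]), 'contact_force': array([-0.47181285, -0.68995575, -0.19213529]), 'torque': array([-0.00952033,  0.03046071, -0.00174439]), 'finger_gap': 0.08530865193816313}
side {'fx': 458.45092856181606, 'fy': 458.45092856181606, 'cx': 258.2632224299947, 'cy': 190.50052499283203, 'rvec': array([ 1.05720282, -2.55676061,  0.88949138]), 'tvec': array([0.33649719, 0.32949838, 1.12363992])}
top {'fx': 371.13054885454443, 'fy': 371.13054885454443, 'cx': 255.0487441568198, 'cy': 193.70358714248928, 'rvec': array([ 2.11929697, -2.18516635,  0.1205387 ]), 'tvec': array([0.01079631, 0.47947479, 0.89710623])}
```

View pics/side0.png

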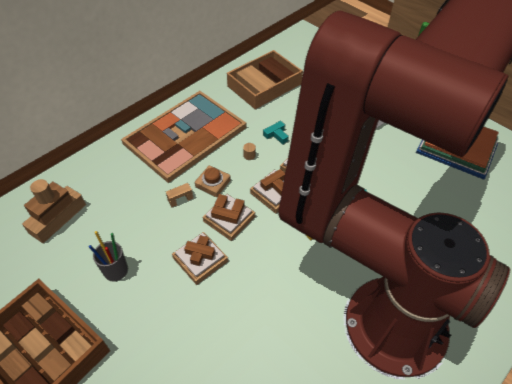

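View pics/top0.png

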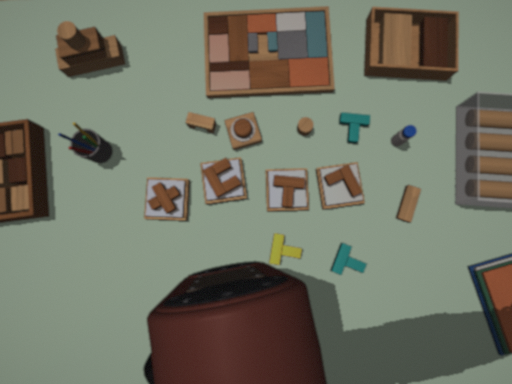

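The top view shows the T at about (290,188), the knob in its base at (243,129), and the baseless drum at (305,126). I'll zoom in to measure them.

```bash
cat > h.py <<'E'
import numpy as np,cv2
def ray(cm,uv,z):
    R=cv2.Rodrigues(np.array(cm['rvec']))[0];t=np.array(cm['tvec'])
    K=np.array([[cm['fx'],0,cm['cx']],[0,cm['fy'],cm['cy']],[0,0,1]])
    d=R.T@np.linalg.inv(K)@np.array([*uv,1.]);c=-R.T@t
    return c+d*(z-c[2])/d[2]
def proj(cm,P):
    K=np.array([[cm['fx'],0,cm['cx']],[0,cm['fy'],cm['cy']],[0,0,1]])
    return cv2.projectPoints(np.array(P,float).reshape(-1,3),np.array(cm['rvec']),np.array(cm['tvec']),K,None)[0].reshape(-1,2)
E
python3 - <<'E'
from station import viewer
from h import *
cm=viewer.camera_model("top")
for n,uv,z in(("t",(289.5,185),.062),("knob",(243,128.5),.054),("drum",(306,126),.04)):print(n,ray(cm,uv,z).round(4))
im=cv2.imread("pics/top0.png")
c=im[100:220,190:340]
cv2.imwrite("pics/crop0.png",cv2.resize(c,None,fx=5,fy=5,interpolation=cv2.INTER_CUBIC)[:600])
E
```

```text
t [ 0.4941 -0.0879  0.062 ]
knob [0.6407 0.021  0.054 ]
drum [ 0.6462 -0.1375  0.04  ]
```

View pics/crop0.png

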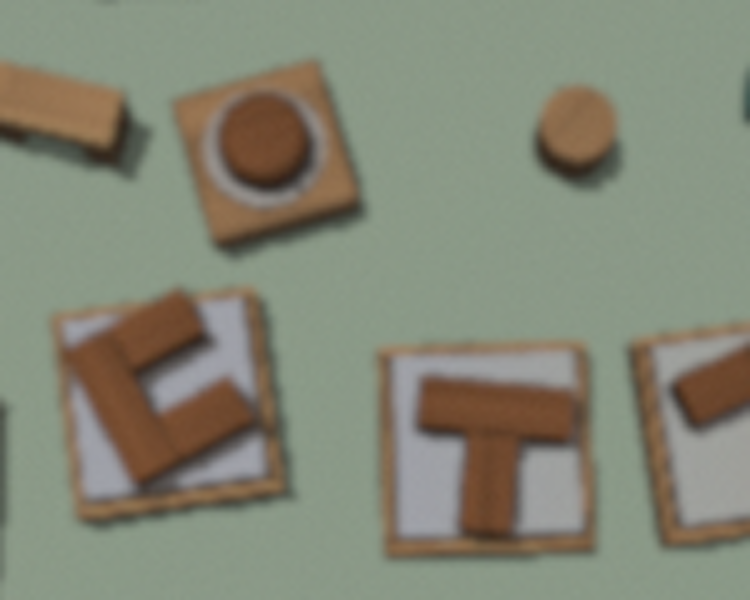

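Emit:
carry_out([
  [[0.028, -0.022, 0, 0, 0, 0], [0.057, -0.045, 0, 0, 0, 0], [0.085, -0.067, 0, 0, 0, 0], [0.114, -0.09, 0, 0, 0, 0], [0.142, -0.112, 0, 0, 0, 0]],
], hand=0, newtons=20)

```text
t: 0.52
position: [0.312, -0.3994, 0.2303]
tool_rot: [[0.93, 0.368, -0.0], [0.368, -0.93, 0.002], [0.0, -0.002, -1.0]]
contact_force: [0.9, -0.1, 0.1]
finger_gap: 0.0259
```

Run:
```python
from station import viewer
from h import *
from scipy.optimize import minimize
im=cv2.imread("pics/top0.png");cm=viewer.camera_model("top")
def T(x,y,a,z=.062):
    p=np.array([(-.038,.001),(.038,.001),(.038,.027),(-.038,.027)]);q=np.array([(-.013,-.046),(.013,-.046),(.013,.001),(-.013,.001)])
    q=np.array([(-.038,.027),(-.038,.001),(-.013,.001),(-.013,-.046),(.013,-.046),(.013,.001),(.038,.001),(.038,.027)])
    c,s=np.cos(a),np.sin(a);w=q@np.array([[c,s],[-s,c]])+[x,y]
    return proj(cm,np.c_[w,np.full(len(w),z)])
lab=im.astype(float)
S=8
crop=cv2.resize(im[160:225,255:325],None,fx=S,fy=S,interpolation=cv2.INTER_CUBIC).astype(float)
def m(P):
    k=np.zeros(crop.shape[:2],np.uint8);cv2.fillPoly(k,[np.round(((P-[255,160]+.5)*S-.5)*16).astype(np.int32)],255,shift=4);return k>0
g=crop[...,2]-crop[...,0]; br=crop[...,0]  # blue: wood low
def cost(v):
    k=m(T(*v)); k2=cv2.dilate(k.astype(np.uint8),np.ones((17,17)))>0
    return br[k].mean()-br[k2&~k].mean()
best=min((minimize(cost,[.49+dx,-.088+dy,-np.pi/2+a],method="Nelder-Mead",options=dict(initial_simplex=np.array([.49+dx,-.088+dy,-np.pi/2+a])+np.array([[0,0,0],[.006,0,0],[0,.006,0],[0,0,.15]]))) for dx in(-.004,.004) for dy in(-.004,.004) for a in(-.1,.1)),key=lambda r:r.fun)
print(best.x,best.fun)
print(minimize(cost,[.49,-.088,-.1],method="Nelder-Mead").x, minimize(cost,[.49,-.088,-.1],method="Nelder-Mead").fun)
b=best if best.fun< -0 else None
for a0 in(0,-np.pi/2,np.pi/2,np.pi):
    r=minimize(cost,[.49,-.088,a0],method="Nelder-Mead",options=dict(initial_simplex=np.array([.49,-.088,a0])+np.array([[0,0,0],[.006,0,0],[0,.006,0],[0,0,.15]])));print(a0,r.x,r.fun)
    if r.fun<best.fun:best=r
o=crop.astype(np.uint8).copy()
cv2.polylines(o,[np.round((T(*best.x)-[255,160]+.5)*S).astype(np.int32)],True,(0,255,0),1)
cv2.imwrite("pics/fit0.png",o)
```

```text
[ 0.48928479 -0.08347644 -1.69654144] -50.762170223594595
[ 0.49939293 -0.0922544  -0.0995269 ] -29.48975662266497
0 [ 0.49007873 -0.09087627  0.30668557] -42.223191199462875
-1.5707963267948966 [ 0.48926788 -0.08354441 -1.67161827] -50.49886441370044
1.5707963267948966 [ 0.49104227 -0.0822136   2.52729583] -42.91266797337714
3.141592653589793 [ 0.4918805  -0.08208856  2.56339972] -42.64750598019509
```

View pics/fit0.png

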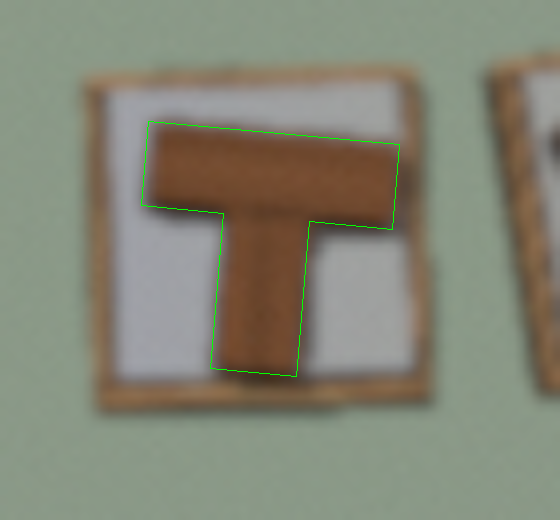

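The fitted outline matches the T, apart from sitting about 6 zoomed pixels (1–2 mm) too far left. I'm moving over it and will refine with the wrist camera.

Emit:
carry_out([
  [[0.028, -0.023, 0, 0, 0, 0], [0.056, -0.045, 0, 0, 0, 0], [0.084, -0.068, 0, 0, 0, 0], [0.112, -0.091, 0, 0, 0, 0], [0.14, -0.114, 0, 0, 0, 0]],
])

```text
t: 0.93
position: [0.4007, -0.2402, 0.2303]
tool_rot: [[0.93, 0.367, -0.0], [0.367, -0.93, 0.002], [0.0, -0.002, -1.0]]
contact_force: [0.5, 0.0, 0.1]
finger_gap: 0.0001
```

Emit:
carry_out([
  [[0.025, -0.02, 0, 0, 0, 0], [0.05, -0.04, 0, 0, 0, 0], [0.075, -0.06, 0, 0, 0, 0], [0.09, -0.072, 0, 0, 0, 0], [0.09, -0.072, 0, 0, 0, 0]],
])

```text
t: 1.35
position: [0.459, -0.1371, 0.2303]
tool_rot: [[0.929, 0.371, -0.0], [0.371, -0.929, 0.003], [0.001, -0.003, -1.0]]
contact_force: [-0.6, -0.1, 0.4]
finger_gap: 0.0002
```

Run:
```python
from station import bot,viewer
from h import *
import json
cm=viewer.camera_model("wrist");im=viewer.capture("wrist");cv2.imwrite("pics/w0.png",im)
json.dump({k:np.array(v).tolist() for k,v in cm.items()},open("w0.json","w"))
print(cm);print(proj(cm,[[.488,-.085,.062],[.6407,.021,.054]]),bot.observe()['position'])
```

```text
{'fx': 343.3422732936088, 'fy': 343.3422732936088, 'cx': 254.44045573510903, 'cy': 192.32766227214185, 'rvec': array([-2.40576508,  1.62902118,  0.22998816]), 'tvec': array([-0.29654952,  0.3246024 ,  0.48087373])}
[[ 213.09628805  120.46180131]
 [ 152.20204179 -120.52379001]] [ 0.45834658 -0.13857431  0.23021743]
```

View pics/w0.png

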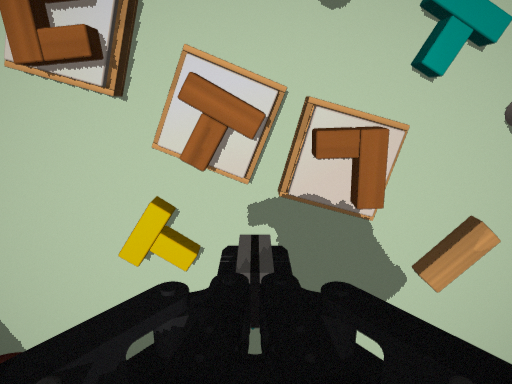

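The wrist view shows the T's bar from (190,72) to (262,125), with the join near (217,118). I'll fit the outline here, and also the knob in the top view.

Run:
```python
from h import *
import json
cm=json.load(open("w0.json"));im=cv2.imread("pics/w0.png")
q=np.array([(-.038,.027),(-.038,.001),(-.013,.001),(-.013,-.046),(.013,-.046),(.013,.001),(.038,.001),(.038,.027)])
def T(x,y,a,z=.062):
    c,s=np.cos(a),np.sin(a);w=q@np.array([[c,s],[-s,c]])+[x,y];return proj(cm,np.c_[w,np.full(8,z)])
x0,y0,S=140,30,4
o=cv2.resize(im[30:200,140:300],None,fx=S,fy=S,interpolation=cv2.INTER_CUBIC)
for v,c in(((.4893,-.0835,-1.69),(0,255,0)),((.488,-.085,-1.67),(255,0,0)),((.491,-.088,-1.65),(0,255,255))):
    cv2.polylines(o,[np.round((T(*v)-[x0,y0]+.5)*S).astype(np.int32)],True,c,1)
o=cv2.resize(o,None,fx=.88,fy=.88,interpolation=cv2.INTER_AREA)
cv2.imwrite("pics/w0fit.png",o)
```

```text
(no output)
```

View pics/w0fit.png

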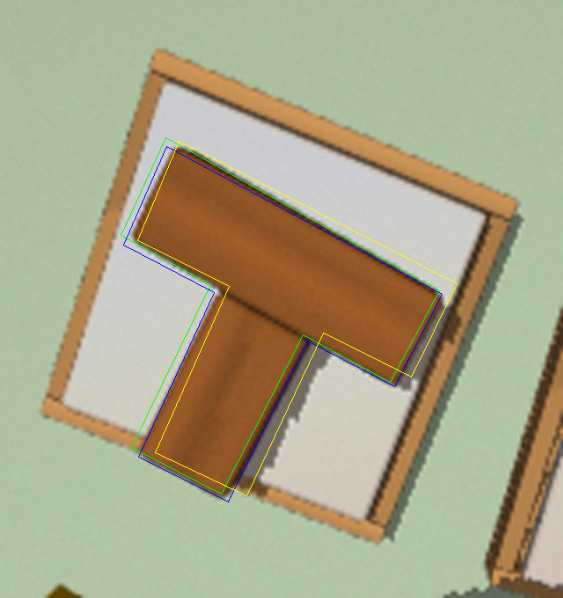

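Emit:
carry_out([
  [[0.016, -0.0126, 0.025, 0, 0, 0], [0.032, -0.0252, 0.055, 0, 0, 0], [0.048, -0.0378, 0.085, 0, 0, 0], [0.048, -0.0378, 0.115, 0, 0, 0], [0.048, -0.0378, 0.14, 0, 0, 0]],
])

```text
t: 1.82
position: [0.488, -0.085, 0.0879]
tool_rot: [[0.929, 0.371, -0.003], [0.371, -0.929, 0.003], [-0.001, -0.004, -1.0]]
contact_force: [-0.0, 0.4, -0.2]
finger_gap: 0.0002
```

Emit:
carry_out([
  [[0, 0, 0.002, 0, 0, 0], [0, 0, 0.004, 0, 0, 0]],
])

```text
t: 1.98
position: [0.4866, -0.0853, 0.0826]
tool_rot: [[0.929, 0.37, -0.006], [0.37, -0.929, 0.004], [-0.004, -0.006, -1.0]]
contact_force: [1.1, 0.0, 0.8]
finger_gap: 0.0003
```

Run:
```python
from station import bot,viewer
from h import *
cm=viewer.camera_model("wrist");s=bot.observe();im=viewer.capture("wrist");cv2.imwrite("pics/w1.png",im)
cv2.imwrite("pics/s1.png",viewer.capture("side"))
print(s['position'],s['tool_rot'].round(4),s['contact_force'],s['qd'],proj(cm,[s['position']]))
print(s['tool_rot'].T@(np.array([.489,-.0855,.064])-s['position']))
```

```text
[ 0.48658349 -0.08525534  0.08261217] [[ 0.929   0.3701 -0.0055]
 [ 0.3702 -0.929   0.0041]
 [-0.0036 -0.0059 -1.    ]] [1.08841529 0.00563146 0.78564812] [-0.05064244 -0.56085068  1.39043406 -1.7010734   0.11888076  0.30021339] [[255.25039429 250.6865991 ]]
[0.00222196 0.00123063 0.01859733]
```

View pics/w1.png

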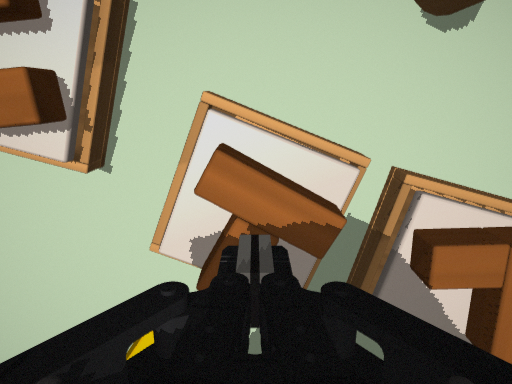

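Emit:
carry_out([
  [[0.002, 0.001, 0.006, 0, 0, 0], [0.002, 0.001, 0.011, 0, 0, 0], [0.002, 0.001, 0.015, 0, 0, 0], [0.002, 0.001, 0.017, 0, 0, 0], [0.002, 0.001, 0.017, 0, 0, 0]],
])

```text
t: 2.5
position: [0.4902, -0.086, 0.0676]
tool_rot: [[0.929, 0.37, -0.002], [0.37, -0.929, 0.003], [-0.001, -0.003, -1.0]]
contact_force: [-0.1, 0.5, -0.2]
finger_gap: 0.0001
```

Emit:
carry_out([
  [[-0.001, 0, 0.003, 0, 0, 0], [-0.001, 0, 0.005, 0, 0, 0], [-0.001, 0, 0.007, 0, 0, 0], [-0.001, 0, 0.008, 0, 0, 0], [-0.001, 0, 0.009, 0, 0, 0]],
])

```text
t: 2.92
position: [0.4892, -0.0864, 0.0587]
tool_rot: [[0.929, 0.37, -0.002], [0.37, -0.929, 0.003], [-0.001, -0.003, -1.0]]
contact_force: [-1.5, -0.1, 2.7]
finger_gap: 0.0001
```

Emit:
carry_out([
  [[0, 0, 0.002, 0, 0, 0], [0, 0, 0.0035, 0, 0, 0], [0, 0, 0.005, 0, 0, 0], [0, 0, 0.005, 0, 0, 0], [0, 0, 0.005, 0, 0, 0]],
])

```text
t: 3.33
position: [0.4893, -0.0864, 0.0537]
tool_rot: [[0.929, 0.37, -0.002], [0.37, -0.929, 0.003], [-0.001, -0.003, -1.0]]
contact_force: [-1.0, 0.7, 3.9]
finger_gap: 0.0
```

Run:
```python
from station import bot,viewer
import cv2
s=bot.observe();print(s['position'],s['contact_force'],s['t']);cv2.imwrite("pics/w2.png",viewer.capture("wrist"))
```

```text
[ 0.48925468 -0.08636428  0.0537426 ] [-1.0340309   0.70991402  3.85441371] 3.3333
```

View pics/w2.png

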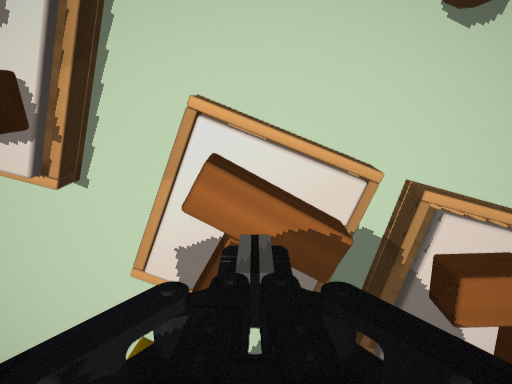

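The pad is down about 8 mm at 4 N and the block is level in the wrist view. I'll hold there, then lift slowly.

Emit:
carry_out([
  [[0, 0, 0.0005, 0, 0, 0], [0, 0, 0.0005, 0, 0, 0], [0, 0, 0.0005, 0, 0, 0], [0, 0, 0.0005, 0, 0, 0]],
])

```text
t: 3.72
position: [0.4892, -0.0864, 0.0533]
tool_rot: [[0.929, 0.37, -0.002], [0.37, -0.929, 0.002], [-0.001, -0.003, -1.0]]
contact_force: [-2.0, 0.5, 5.4]
finger_gap: -0.0
```

Emit:
carry_out([
  [[0, 0, -0.003, 0, 0, 0], [0, 0, -0.006, 0, 0, 0], [0, 0, -0.009, 0, 0, 0], [0, 0, -0.014, 0, 0, 0], [0, 0, -0.02, 0, 0, 0]],
])

```text
t: 4.13
position: [0.4891, -0.0863, 0.0734]
tool_rot: [[0.929, 0.37, -0.003], [0.37, -0.929, 0.003], [-0.001, -0.004, -1.0]]
contact_force: [-0.1, 0.2, 0.6]
finger_gap: -0.0003
```

Emit:
carry_out([
  [[0, 0, -0.015, 0, 0, 0], [0, 0, -0.035, 0, 0, 0], [0, 0, -0.06, 0, 0, 0], [0, 0, -0.08, 0, 0, 0], [0, 0, -0.08, 0, 0, 0]],
])

```text
t: 4.55
position: [0.4913, -0.0874, 0.1582]
tool_rot: [[0.929, 0.37, 0.003], [0.37, -0.929, 0.0], [0.003, 0.001, -1.0]]
contact_force: [-0.1, -0.2, 0.9]
finger_gap: 0.0002
```

Run:
```python
from station import bot,viewer
from h import *
import json
cm=viewer.camera_model("wrist");s=bot.observe();im=viewer.capture("wrist");cv2.imwrite("pics/w3.png",im)
json.dump({k:np.array(v).tolist() for k,v in cm.items()},open("w3.json","w"))
print(s['position'],s['contact_force'],s['t']);print(proj(cm,[[.6407,.021,.054]]))
# knob fit in top view
t=viewer.camera_model("top");im=cv2.imread("pics/top0.png");o=cv2.resize(im[105:155,218:270],None,fx=10,fy=10,interpolation=cv2.INTER_CUBIC)
a=np.linspace(0,2*np.pi,60)
for (x,y),c in(((.6407,.021),(0,255,0)),((.638,.021),(255,0,0))):
    P=proj(t,np.c_[x+.024*np.cos(a),y+.024*np.sin(a),np.full(60,.054)])
    cv2.polylines(o,[np.round((P-[218,105]+.5)*10).astype(np.int32)],True,c,1)
cv2.imwrite("pics/kfit.png",o)
```

```text
[ 0.49134429 -0.08737659  0.15821022] [-0.10462609 -0.23508244  0.90411138] 4.55
[[179.90065188 -94.79516073]]
```

View pics/w3.png

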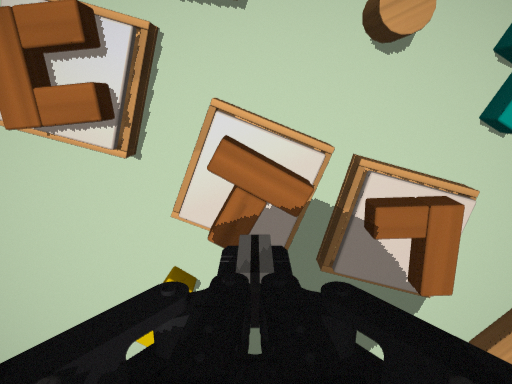

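View pics/kfit.png

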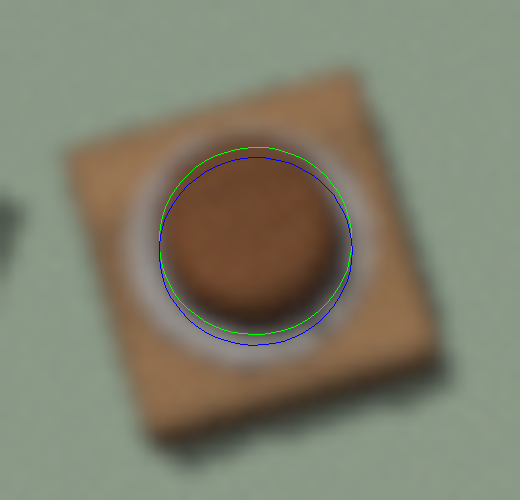

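The T is back up and lying as before (join near (257,187)). The knob's centre is about 3 mm farther off than my first estimate. I'm moving short of the knob for a wrist look.

Emit:
carry_out([
  [[0.022, -0.011, 0, 0, 0, 0], [0.045, -0.023, 0, 0, 0, 0], [0.07, -0.035, 0, 0, 0, 0], [0.09, -0.046, 0, 0, 0, 0], [0.09, -0.046, 0, 0, 0, 0]],
])

```text
t: 5.02
position: [0.5585, -0.0083, 0.1551]
tool_rot: [[0.928, 0.372, 0.001], [0.372, -0.928, 0.002], [0.001, -0.002, -1.0]]
contact_force: [0.6, 0.5, 1.0]
finger_gap: -0.0002
```

Run:
```python
from station import bot,viewer
from h import *
cm=viewer.camera_model("wrist");s=bot.observe();im=viewer.capture("wrist")
a=np.linspace(0,2*np.pi,60)
for (x,y),c in(((.6407,.021),(0,255,0)),((.643,.023),(255,0,0))):
    P=proj(cm,np.c_[x+.024*np.cos(a),y+.024*np.sin(a),np.full(60,.054)]);print(P.mean(0))
    cv2.polylines(im,[np.round(P).astype(np.int32)],True,c,1)
cv2.imwrite("pics/w4.png",im);print(s['position'],s['tool_rot'].round(4),s['contact_force'])
```

```text
[260.54163792  64.25866104]
[259.06212729  59.65713952]
[ 0.55852464 -0.00831408  0.15507826] [[ 9.281e-01  3.724e-01  7.000e-04]
 [ 3.724e-01 -9.281e-01  2.300e-03]
 [ 1.500e-03 -1.900e-03 -1.000e+00]] [0.55679077 0.49132705 0.95005852]
```

View pics/w4.png

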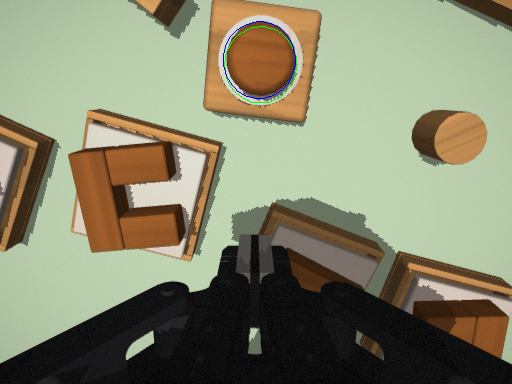

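The wrist view puts the knob in its base at (260,61), which confirms (0.6425, 0.0225).

Emit:
carry_out([
  [[0.028, 0.001, 0.005, 0, 0, 0], [0.058, 0.002, 0.015, 0, 0, 0], [0.088, 0.003, 0.035, 0, 0, 0], [0.09, 0.003, 0.06, 0, 0, 0], [0.09, 0.003, 0.078, 0, 0, 0]],
])

```text
t: 5.48
position: [0.6417, 0.0213, 0.0737]
tool_rot: [[0.928, 0.373, -0.003], [0.373, -0.928, 0.002], [-0.002, -0.003, -1.0]]
contact_force: [-0.6, -0.3, -0.1]
finger_gap: 0.0001
```

Emit:
carry_out([
  [[0, 0, 0, 0, 0, 0], [0, 0, 0, 0, 0, 0]],
])

```text
t: 5.65
position: [0.6399, 0.0209, 0.0718]
tool_rot: [[0.928, 0.372, -0.007], [0.372, -0.928, 0.003], [-0.006, -0.005, -1.0]]
contact_force: [-0.5, -0.1, 0.6]
finger_gap: 0.0001
```

Run:
```python
from station import bot
import numpy as np
s=bot.observe();print(s['position'],s['contact_force'],s['tool_rot'].T@(np.array([.6425,.0225,.056])-s['position']))
```

```text
[0.63991889 0.02090895 0.07179903] [-0.5166675  -0.0957017   0.56704065] [ 0.00307985 -0.00043394  0.01578382]
```

Emit:
carry_out([
  [[0.003, 0, 0.005, 0, 0, 0], [0.003, 0, 0.009, 0, 0, 0], [0.003, 0, 0.012, 0, 0, 0], [0.003, 0, 0.014, 0, 0, 0], [0.003, 0, 0.014, 0, 0, 0]],
])

```text
t: 6.07
position: [0.6425, 0.022, 0.0578]
tool_rot: [[0.928, 0.372, -0.007], [0.372, -0.928, 0.003], [-0.006, -0.005, -1.0]]
contact_force: [-0.4, 0.4, -0.6]
finger_gap: -0.0007
```

Emit:
carry_out([
  [[0, 0, 0.003, 0, 0, 0], [0, 0, 0.005, 0, 0, 0], [0, 0, 0.007, 0, 0, 0], [0, 0, 0.008, 0, 0, 0], [0, 0, 0.0085, 0, 0, 0]],
])

```text
t: 6.48
position: [0.6429, 0.0219, 0.0497]
tool_rot: [[0.928, 0.372, -0.006], [0.372, -0.928, 0.002], [-0.005, -0.005, -1.0]]
contact_force: [-0.2, -0.9, 3.4]
finger_gap: -0.0001
```

Emit:
carry_out([
  [[0, 0, 0.002, 0, 0, 0], [0, 0, 0.0035, 0, 0, 0], [0, 0, 0.0045, 0, 0, 0], [0, 0, 0.0045, 0, 0, 0], [0, 0, 0.0045, 0, 0, 0]],
])

```text
t: 6.9
position: [0.6429, 0.0219, 0.0453]
tool_rot: [[0.928, 0.372, -0.006], [0.372, -0.928, 0.002], [-0.005, -0.004, -1.0]]
contact_force: [-1.1, -0.6, 5.2]
finger_gap: 0.0001
```

Emit:
carry_out([
  [[0, 0, 0.0005, 0, 0, 0], [0, 0, 0.0005, 0, 0, 0], [0, 0, 0.0005, 0, 0, 0], [0, 0, 0.0005, 0, 0, 0]],
])

```text
t: 7.23
position: [0.6429, 0.0219, 0.0449]
tool_rot: [[0.928, 0.372, -0.006], [0.372, -0.928, 0.002], [-0.005, -0.004, -1.0]]
contact_force: [-1.4, 0.3, 5.1]
finger_gap: -0.0002
```

Emit:
carry_out([
  [[0, 0, -0.003, 0, 0, 0], [0, 0, -0.006, 0, 0, 0], [0, 0, -0.01, 0, 0, 0], [0, 0, -0.016, 0, 0, 0], [0, 0, -0.025, 0, 0, 0]],
])

```text
t: 7.65
position: [0.6423, 0.022, 0.0694]
tool_rot: [[0.928, 0.372, -0.008], [0.372, -0.928, 0.003], [-0.006, -0.006, -1.0]]
contact_force: [-0.8, -1.1, -0.3]
finger_gap: -0.0
```

Emit:
carry_out([
  [[0, 0, -0.02, 0, 0, 0], [0, 0, -0.045, 0, 0, 0], [0, 0, -0.075, 0, 0, 0], [0, 0, -0.1, 0, 0, 0], [0, 0, -0.1, 0, 0, 0]],
])

```text
t: 8.07
position: [0.6455, 0.0214, 0.1762]
tool_rot: [[0.928, 0.372, -0.0], [0.372, -0.928, 0.001], [0.0, -0.001, -1.0]]
contact_force: [-0.2, -0.0, 0.5]
finger_gap: 0.0
```

Run:
```python
from station import bot,viewer
import cv2
s=bot.observe();print(s['position'],s['contact_force'],s['t'])
for n in("top","wrist","side"): cv2.imwrite(f"pics/{n}9.png",viewer.capture(n))
```

```text
[0.64548528 0.02137526 0.17622052] [-0.20728428 -0.04852341  0.52539226] 8.0667
```

View pics/wrist9.png

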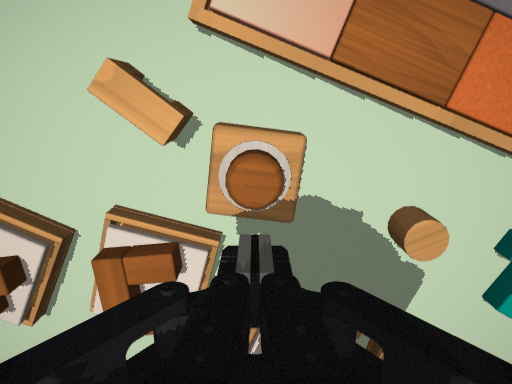

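View pics/top9.png

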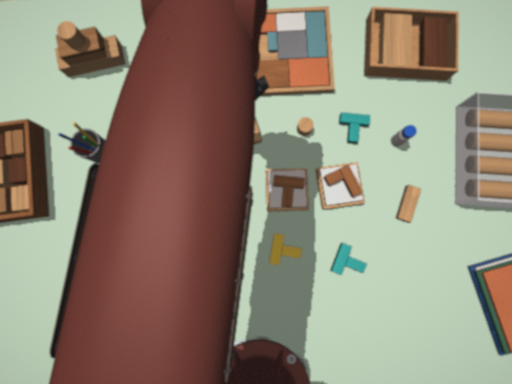

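View pics/side9.png

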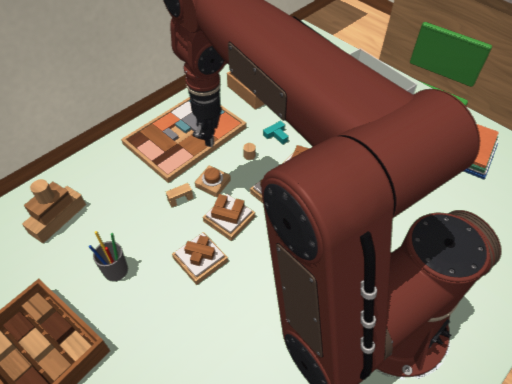

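The knob is up at (254,180) in the wrist view. The T is still at (289,188) in the top view, and the other things I can see haven't moved.

```bash
python3 -c "
from station import bot
print(bot.job_done())"
```

```text
the job is handed in; nothing more can be done
None
```

I pressed the T block and then the done knob with closed fingertips, and handed the job in after about 8 s. No verdict is reported.

| Press | Depth (full travel 10 mm) | Highest force read | Held past the 5 mm mark |
|---|---|---|---|
| T block, at its balance point | about 8.5 mm | about 5.4 N | about 0.7 s |
| Done knob, at its centre | about 9 mm | about 5.2 N | about 0.7 s |

I worked out the depths from fingertip height, since I had no direct reading of the pad or knob travel. The hold times are estimates.

**Last checks:** After its press the T was back up and lying in place on its pad. The knob was back up, and the arm was clear at 0.176 m with about 0.5 N residual force, which is noise level. In the last pictures everything visible was unmoved. The arm hid some items in the top view, but I saw those in the side and wrist views. No check failed; the only disagreement was 2–3 mm between my first top-view estimates and the wrist-camera fits, which I corrected before each press.

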